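# Load a work carrier through the light flap of a marking unit

### The arm

A 6-joint arm with a two-finger parallel gripper is mounted at the origin on a cart in front of the work surface, level with it; the furniture and walls round the work are solid. World frame = base frame: x ahead of the robot, y to its left, z up, the work surface at z = 0. Lengths are in m, angles in rad, forces in N, time in s.
With the tool pointing down it reaches from about 0.15 to 0.775 m from the base axis. Payload 6.1 kg.
Tool frame: the origin (TCP) lies between the finger pads; the fingertips stand 25 mm ahead of it and the grasp point (between the pads) lies 6 mm ahead of it; z points along the fingers, y is the direction in which the jaws open and shut (so a half turn about z gives the same grasp; the last joint's range is limited). The gripper opens to 85 mm and grips with 20 to 120 N. Pads are 22 mm wide; open, the fingers measure 114 mm over their backs; the gripper's body (76 mm by 85 mm) begins 54 mm behind the grasp point. The pads swing forward as they close: fully open they stand 13 mm farther back than shut.
Start: joints at [-1.29, 0.126, -0.04, 1.405, 0, 1.571], TCP at [0.145, -0.504, 0.256] pointing down, gripper open.
Joint ranges: [-2.72, 2.72], [-0.95, 1.95], [-1.27, 1.35], [-1.78, 2.02], [-1.46, 1.47], [-3.14, 3.14]. Speed limits (rad/s): [2.39, 2.39, 3.01, 3.14, 3.14, 3.14].

### API

Orientations are given as a 3x3 rotation matrix whose columns are the frame's x, y, z axes.
In Python, from cell import robot gives the robot as it stands.
- The arm moves only by the tool drive_tool, never from a script. Its argument "plan" is a list of rows, each a list of 3 entries, a list of its own where there are three numbers: the closure, from 0 (fully open) to 1 (shut), then the shift along the tool's x, y, z in mm, then the turn, a rotation vector about the tool's x, y, z in degrees. A call has 1 to 20 rows; each row is the pose to reach, as a shift and turn from the pose commanded when the call began, along the tool's axes at that moment; what a row does not reach only later rows make up. A row lasts 1/8 s, in which the tool goes at most 62.5 mm and 10.7 degrees, less where a joint would pass 70% of its speed; a pose out of reach is approached as far as the arm can. A call with a gripper value outside its range is refused whole. The fingers move at their own pace and stop on an object; "newtons" is the grip in N (left out, the last holds). Time passes only in rows, so rows that repeat a pose let the fingers close. It gives the time, the measured TCP pose, the force and the opening at its end, in the units of the state.
- robot.observe(): the state, without advancing time (a new reading comes with each control period).
- robot.capture(name): name is "scene" or "top" or "wrist"; returns a dict with "image" (384x512x3 uint8, red, green, blue), "range_z" (384x512 float32, m along the optical axis (not along the pixel's ray), 0 where there is no reading), "fx", "fy", "cx", "cy" (pixels), "world_from_camera" (4x4, takes a point from camera to world coordinates). Camera axes: x right, y down, z forward; pixel columns grow to the right and rows downward; lengths in m; the calibration is good to about 2 mm. A picture is of the moment at which its call begins.
- robot.close_job(): hands the job in, once; it reports no verdict.
The state is a dict: "t": time; "joint_positions": joint angles; "qvel": joint speeds; "joint_efforts": joint torques, N m; "ee_pos": TCP position; "eef_rot": TCP orientation; "wrist_force": force on the tool from outside, world axes, zero at the start; "wrist_torque": the same for the moment, N m; "finger_gap": opening from 0.0 (shut) to 1.0 (fully open).
Only numpy, scipy, OpenCV 4.12 (cv2) and the standard library are available. Lean on these libraries where they do the work, as an engineer would, in place of code of your own. Each camera call takes 0.05 s, during which the arm holds its last target.

### The job

Load the work carrier into the marking unit: set it flat on the apron between the two guide rails, blank end towards the flap, then push it in through the swing flap and on against the sprung stop until its back edge drops off the step and it lies flat in the nest. Draw back so that the flap hangs fully shut behind it. Leave the caliper, the loupe and the notebook where they lie.

Things in the scene. Friction and masses are not known exactly. Their poses are not given: they have to be found in the camera images.
- marker: Marking unit, a grey machine about 270 x 136 mm, bolted to the bench. Origin on the bench top under the closed flap, on the centre line; x points level in through the flap, away from the loading side, y left, z up. Its linings are slick (friction about 0.2). All its points have its axes.
- apron (a point): Point on the unit's black plastic apron (x -62, z 16 mm of the unit). The apron, 76 mm wide, lies between two aluminium guide rails (x -120 to -2 mm, tops 26 mm above the bench, inner edges bevelled, 3 mm play each side of the carrier). A carrier centred here has its front edge 7 mm short of the flap and its back edge 3 mm inside the loading end.
- lintel (a point): Middle of the underside of the roof at the mouth (x 0, z 88 mm of the unit); the hinge pin hangs 4 to 8 mm under it. Mouth 88 mm wide between the tunnel walls. The roof is flat, top 92 mm above the bench, from x -2 to 70 mm; behind it the marking head, 118 mm wide, rises to 154 mm (a black cap to 180 mm) over x 69 to 155 mm.
- step_edge (a point): Edge inside the tunnel where the apron ends (x 13, z 16 mm of the unit): a vertical step of 12 mm down to the nest floor. The carrier's back edge must pass it, inward, to drop into the nest. When the front drops first, the back end rides up by as much as 12 mm for a moment.
- nest (a point): Point on the nest floor (x 68, z 4 mm of the unit) where the centre of the carrier's underside lies when home, its back edge against the step. The nest is 76 mm wide, with 44 mm of headroom under the marking head.
- stop_face (a point): Face of the brass sprung stop at the far end of the nest (x 121 mm of the unit when free; it yields 8 mm, from about 2 N to 4 N). The 110 mm carrier fits between step and stop only with the stop pressed in 2 mm or more; afterwards the stop holds it against the step.
- flap (a joint): Bright sheet-metal flap in the mouth of the tunnel, 84 mm wide, hung from a pin at x 0, z 84 mm of the unit; its lower edge is 2 mm over the apron. In rad: 0 hangs shut, grows as it swings inward, to 1.4; it cannot swing outward. It weighs 60 g and falls shut by itself unless something lies under it.
- carrier: Work carrier: aluminium plate 110 x 70 x 10 mm, about 0.35 kg, loose on the bench. Origin at the centre of its underside, x towards its front edge (the end with the blank), z up. On it a black grip rib, 12 mm wide (y) and 36 mm long (x = -26 to 10 mm), top 24 mm above the underside; and near the front a flat steel blank with two clips, 54 x 32 mm, top 14 mm high.
- rib (a point): Point inside the grip rib, 8 mm behind the carrier's centre and 17 mm above its underside: where to grip, across the 12 mm width. Axes as the carrier's.
- blank (a point): Middle of the blank, 32 mm ahead of the carrier's centre, 12 mm above the underside.
- caliper: Digital caliper, 254 mm long, lying on the bench near the front edge, left. Bystander.
- loupe: Black folding loupe, 34 mm across, 31 mm high, standing on the bench to the right of the unit. Bystander.
- notebook: Black notebook, 150 x 115 x 16 mm, lying left of the unit. Bystander.
There are look-alikes about, which are no part of the job. What is shaped like the carrier but pink is not meant.

How it is judged:
By the outcome, as a careful person would: the job done as asked, in the order asked, and still so for the second after the job is handed in, with the robot touching nothing.
It also fails if it takes over 58 s, if anything falls off the work surface, if the arm or the gripper's body presses on something with over 40 N, if the wrist force passes 120 N, or if a joint passes its speed limit or range.

## Working session

There is one attempt and no reset: what is moved stays moved. The work goes in short steps, Python scripts to look and compute and a tool call to move; the robot and the scene stay as the last step left them, time stands still between calls to the robot, and variables do not carry over. Pictures are saved under pics/ and viewed, and the job is handed in when it is done.

Besides the shell and the picture viewer there is one more tool, called after "Request:" by a JSON object that holds its "method" and its "body". drive_tool: Moves the arm, as the interface text tells. Its arguments: {"type":"object","properties":{"plan":{"type":"array","items":{"type":"array"}},"newtons":{"type":"number"}},"required":["plan"]}

```bash
mkdir -p pics; ls; cat > h.py <<'E'
import numpy as np, cv2, pickle
from cell import robot
def cap(n,tag):
    c=robot.capture(n); pickle.dump(c,open(f'pics/{tag}.pkl','wb'))
    cv2.imwrite(f'pics/{tag}.png',c['image'][:,:,::-1]); return c
def ld(tag): return pickle.load(open(f'pics/{tag}.pkl','rb'))
def pt(c,u,v,z=None):
    d=np.array([(u-c['cx'])/c['fx'],(v-c['cy'])/c['fy'],1.0]); T=c['world_from_camera']
    if z is None:
        r=c['range_z'][int(round(v)),int(round(u))]; return T[:3,:3]@(d*r)+T[:3,3]
    w=T[:3,:3]@d; s=(z-T[2,3])/w[2]; return T[:3,3]+s*w
def crop(c,u0,v0,u1,v1,k,name):
    im=c['image'][v0:v1,u0:u1,::-1]; im=cv2.resize(im,None,fx=k,fy=k,interpolation=cv2.INTER_CUBIC); cv2.imwrite(f'pics/{name}.png',im)
E
python3 - <<'E'
from h import *
for n in('scene','top'): 
    c=cap(n,n+'0'); print(n,c['fx'],c['world_from_camera'].round(3).tolist())
s=robot.observe(); print(s['t'],s['ee_pos'],s['eef_rot'],s['finger_gap'])
E
```

```text
pics
scene 352.84697996238947 [[-0.918, -0.267, 0.295, 0.192], [-0.398, 0.635, -0.662, 0.732], [-0.01, -0.724, -0.689, 0.886], [0.0, 0.0, 0.0, 1.0]]
top 404.35893341851715 [[0.014, -0.987, 0.159, 0.361], [-1.0, -0.016, -0.009, -0.007], [0.012, -0.158, -0.987, 1.262], [0.0, 0.0, 0.0, 1.0]]
0.1 [ 0.14541131 -0.50409721  0.25558405] [[ 9.60839109e-01  2.77106568e-01 -3.96748398e-04]
 [ 2.77106851e-01 -9.60838022e-01  1.44485644e-03]
 [ 1.91682640e-05 -1.49821628e-03 -9.99998877e-01]] 0.9981611961887812
```

View pics/scene0.png

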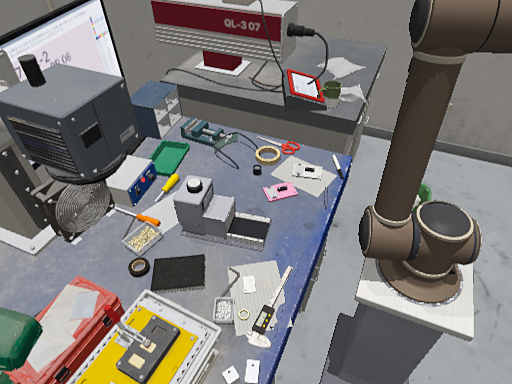

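View pics/top0.png

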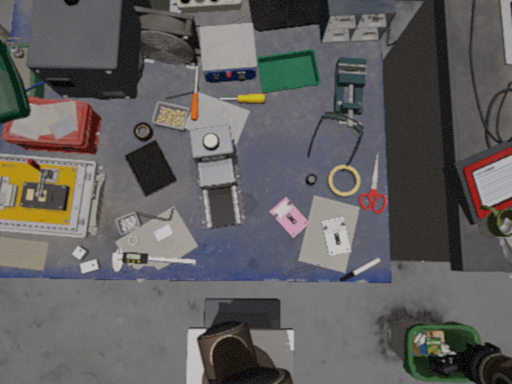

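The unit is at about (217,175) in top, with its apron towards the robot at (222,208). There are two carrier-shaped things: a pink one at (290,217), which is excluded, and an aluminium/white one at (336,237), which fits the description. I'll confirm in enlarged crops.

```bash
python3 - <<'E'
from h import *
c=ld('top0'); crop(c,260,180,380,280,6,'c1'); crop(c,170,110,270,240,4.5,'c2')
E
```

```text
(no output)
```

View pics/c1.png

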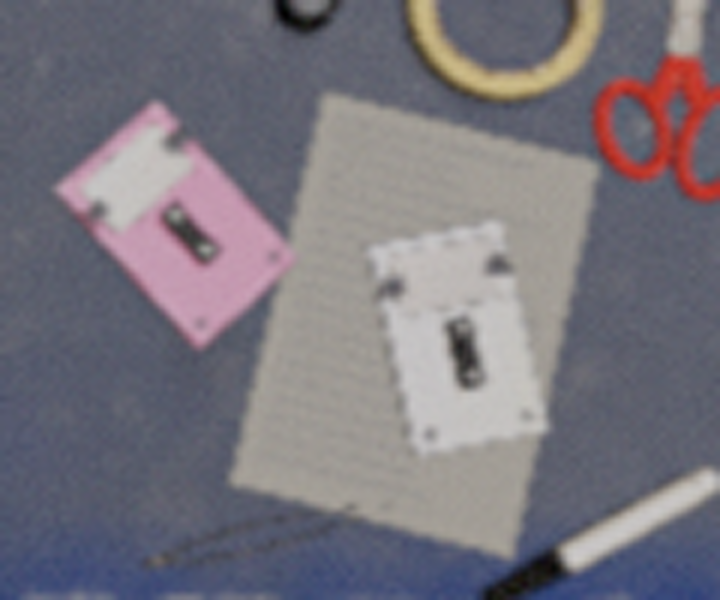

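View pics/c2.png

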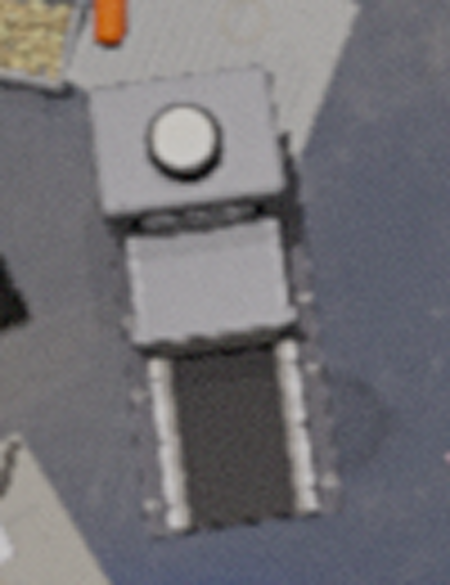

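The crop confirms it: bare-metal plate, black rib at crop (465,352), steel blank with two clips at the far end (front faces away from the robot). Its corners are at crop (370,248), (500,222), (548,432), (420,455). Now a first measurement.

```bash
python3 - <<'E'
from h import *
c=ld('top0')
cs=[pt(c,260+u/6,180+v/6,0.010) for u,v in[(370,248),(500,222),(548,432),(420,455)]]
cs=np.array(cs);print(cs.round(4)); print(cs.mean(0), [np.linalg.norm(cs[i]-cs[(i+1)%4]) for i in range(4)])
d=(cs[0]+cs[1]-cs[2]-cs[3]);print('yaw',np.degrees(np.arctan2(d[1],d[0])))
a=[pt(c,170+u/4.5,110+v/4.5,0.026) for u,v in[(172,358),(188,525),(297,515),(276,345)]]
a=np.array(a);print(a.round(4)); 
d=(a[0]+a[3]-a[1]-a[2]);print('yaw',np.degrees(np.arctan2(d[1],d[0])))
s=robot.observe();R=s['eef_rot'];print(R.round(3))
w=cap('wrist','w0');print(w['world_from_camera'].round(3),w['fx'])
T=np.eye(4);T[:3,:3]=R;T[:3,3]=s['ee_pos'];print((np.linalg.inv(T)@w['world_from_camera']).round(4))
E
```

```text
[[ 0.4749 -0.2456  0.01  ]
 [ 0.4894 -0.3134  0.01  ]
 [ 0.3819 -0.3356  0.01  ]
 [ 0.3693 -0.2697  0.01  ]]
[ 0.4288756 -0.2910473  0.01     ] [np.float64(0.06933074278579174), np.float64(0.10977615990351555), np.float64(0.06707278592418789), np.float64(0.10825459166977164)]
yaw 12.254177456401848
[[0.5665 0.1079 0.026 ]
 [0.452  0.0936 0.026 ]
 [0.4599 0.0199 0.026 ]
 [0.5768 0.0366 0.026 ]]
yaw 7.637377196375877
[[ 0.961  0.277 -0.   ]
 [ 0.277 -0.961  0.001]
 [ 0.    -0.001 -1.   ]]
[[ 0.277 -0.916 -0.289  0.218]
 [-0.961 -0.265 -0.083 -0.484]
 [-0.001  0.301 -0.954  0.374]
 [ 0.     0.     0.     1.   ]] 309.3055660770429
[[ 4.000e-04 -9.537e-01 -3.006e-01  7.570e-02]
 [ 1.000e+00  1.000e-04  1.000e-03  4.000e-04]
 [-9.000e-04 -3.006e-01  9.537e-01 -1.186e-01]
 [ 0.000e+00  0.000e+00  0.000e+00  1.000e+00]]
```

View pics/w0.png

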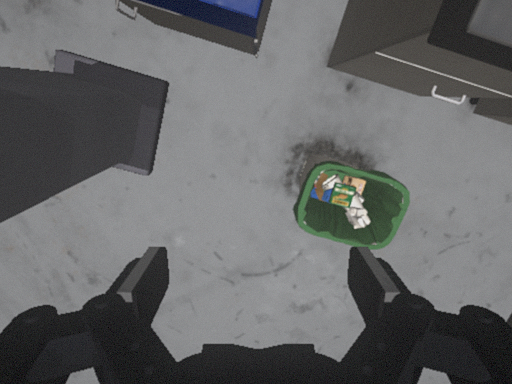

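Request:
{"method": "drive_tool", "body": {"plan": [[0,[287,-130,40],[0,0,3.9]],[0,[287,-130,40],[0,0,3.9]],[0,[287,-130,40],[0,0,3.9]],[0,[287,-130,40],[0,0,3.9]],[0,[287,-130,40],[0,0,3.9]],[0,[287,-130,40],[0,0,3.9]],[0,[287,-130,40],[0,0,3.9]],[0,[287,-130,40],[0,0,3.9]],[0,[287,-130,40],[0,0,3.9]],[0,[287,-130,40],[0,0,3.9]]]}}

```text
t: 1.4
ee_pos: [0.3846, -0.3007, 0.2164]
eef_rot: [[0.978, 0.209, 0.0], [0.209, -0.978, -0.0], [0.0, 0.0, -1.0]]
wrist_force: [0.1, -0.2, 0.3]
finger_gap: 0.999
```

```bash
python3 - <<'E'
from h import *
s=robot.observe();print(s['t'],s['ee_pos'],np.abs(s['qvel']).max(),np.degrees(np.arctan2(s['eef_rot'][1,0],s['eef_rot'][0,0])))
c=cap('wrist','w1');crop(c,90,20,420,270,2.4,'w1c')
E
```

```text
1.4 [ 0.38459492 -0.30073844  0.21644846] 0.006470827479182116 12.08433233376309
```

View pics/w1c.png

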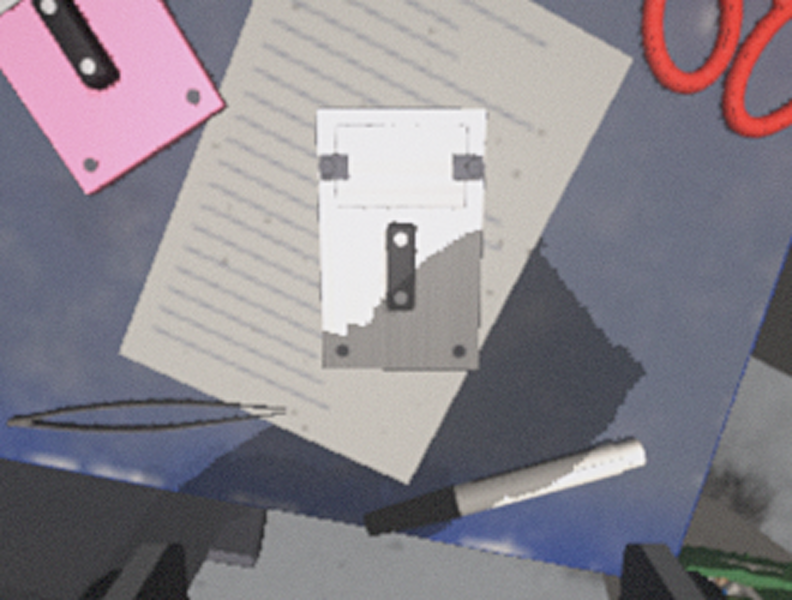

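```bash
python3 - <<'E'
from h import *
c=ld('w1')
P=lambda u,v,z:pt(c,90+u/2.4,20+v/2.4,z)
cs=np.array([P(317,109,.01),P(487,109,.01),P(479,370,.01),P(323,368,.01)])
print(cs.round(4),cs.mean(0),[np.linalg.norm(cs[i]-cs[(i+1)%4]).round(4) for i in range(4)])
d=(cs[0]+cs[1]-cs[2]-cs[3]);y=np.arctan2(d[1],d[0]);print('yaw',np.degrees(y))
f=np.array([np.cos(y),np.sin(y),0])
r=np.array([P(400.5,223,.024),P(400.5,310,.024)]);print('rib',r.round(4),r.mean(0)); print('rib from c',cs.mean(0)-.008*f)
for u,v in [(430,335),(400,330),(350,250),(400,270)]: print(P(u,v,None).round(4))
s=robot.observe();R=s['eef_rot'];t=(cs.mean(0)-.008*f+r.mean(0))/2
print('shift tool mm',R.T@(t-s['ee_pos'])*1000)
E
```

```text
[[ 0.4763 -0.2461  0.01  ]
 [ 0.4908 -0.3138  0.01  ]
 [ 0.3836 -0.337   0.01  ]
 [ 0.3698 -0.2679  0.01  ]] [ 0.43013394 -0.29121267  0.01      ] [np.float64(0.0692), np.float64(0.1097), np.float64(0.0704), np.float64(0.1087)]
yaw 11.85354238111764
rib [[ 0.4401 -0.2887  0.024 ]
 [ 0.4053 -0.2961  0.024 ]] [ 0.42270605 -0.29238945  0.024     ]
rib from c [ 0.42230453 -0.29285595  0.01      ]
[ 0.3946 -0.3118  0.0099]
[ 0.3944 -0.2982  0.0116]
[ 0.4237 -0.2699  0.0099]
[ 0.4216 -0.2924  0.0244]
shift tool mm [3.85549802e+01 9.67184741e-02 1.99424105e+02]
```

Request:
{"method": "drive_tool", "body": {"plan": [[0.6,[38.5,0,100],[0,0,0.2]],[0.6,[38.5,0,100],[0,0,0.2]],[0.6,[38.5,0,140],[0,0,0.2]],[0.6,[38.5,0,165],[0,0,0.2]],[0.6,[38.5,0,178],[0,0,0.2]],[0.6,[38.5,0,178],[0,0,0.2]],[0.6,[38.5,0,178],[0,0,0.2]]], "newtons": 60}}

```text
t: 2.33
ee_pos: [0.4235, -0.2924, 0.0395]
eef_rot: [[0.978, 0.207, 0.002], [0.207, -0.978, -0.001], [0.001, 0.001, -1.0]]
wrist_force: [-0.6, 0.2, 0.6]
finger_gap: 0.395
```

```bash
python3 - <<'E'
from h import *
c=cap('wrist','w2')
E
```

```text
(no output)
```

View pics/w2.png

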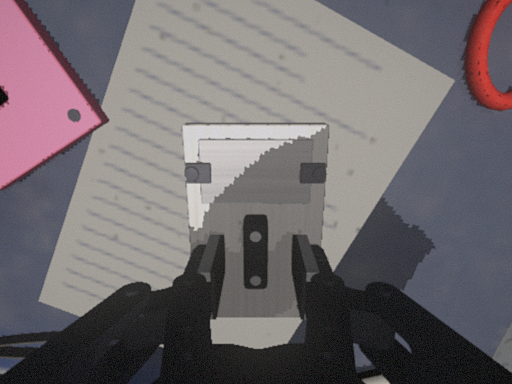

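The fingers stand either side of the rib, which is centred at (256,250) between the pads at (210,265) and (302,265). Closing.

Request:
{"method": "drive_tool", "body": {"plan": [[1,[0,0,1],[0,0,0]],[1,[0,0,1],[0,0,0]],[1,[0,0,1],[0,0,0]],[1,[0,0,1],[0,0,0]],[1,[0,0,1],[0,0,0]],[1,[0,0,-15],[0,0,0]],[1,[0,0,-15],[0,0,0]]], "newtons": 70}}

```text
t: 3.25
ee_pos: [0.4234, -0.2923, 0.0545]
eef_rot: [[0.978, 0.208, 0.001], [0.208, -0.978, -0.001], [0.001, 0.001, -1.0]]
wrist_force: [-0.1, -0.3, -3.9]
finger_gap: 0.114
```

```bash
python3 - <<'E'
from h import *
c=cap('wrist','w3')
E
```

```text
(no output)
```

View pics/w3.png

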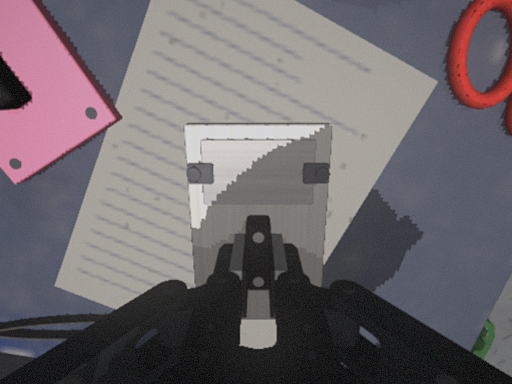

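Request:
{"method": "drive_tool", "body": {"plan": [[1,[0,0,-50],[0,0,0]],[1,[8,-40,-100],[0,0,0]],[1,[8,-100,-140],[0,0,2]],[1,[8,-342,-165],[0,0,4.4]],[1,[8,-342,-165],[0,0,4.4]],[1,[8,-342,-165],[0,0,4.4]],[1,[8,-342,-165],[0,0,4.4]],[1,[8,-342,-165],[0,0,4.4]],[1,[8,-342,-165],[0,0,4.4]],[1,[8,-342,-165],[0,0,4.4]],[1,[8,-342,-165],[0,0,4.4]]]}}

```text
t: 4.68
ee_pos: [0.3598, 0.0432, 0.218]
eef_rot: [[0.992, 0.129, -0.001], [0.129, -0.992, -0.0], [-0.001, 0.0, -1.0]]
wrist_force: [1.7, -0.4, -4.1]
finger_gap: 0.114
```

```bash
python3 - <<'E'
from h import *
c=cap('wrist','w4');crop(c,100,0,420,220,2.4,'w4c')
E
```

```text
(no output)
```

View pics/w4.png

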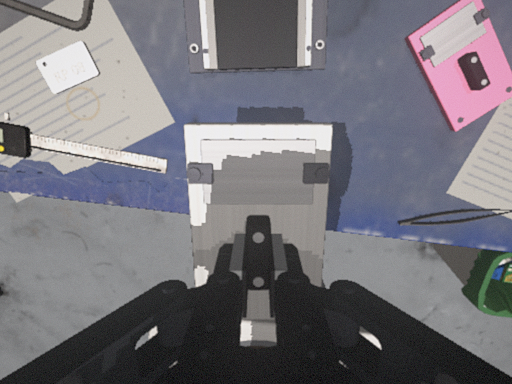

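View pics/w4c.png

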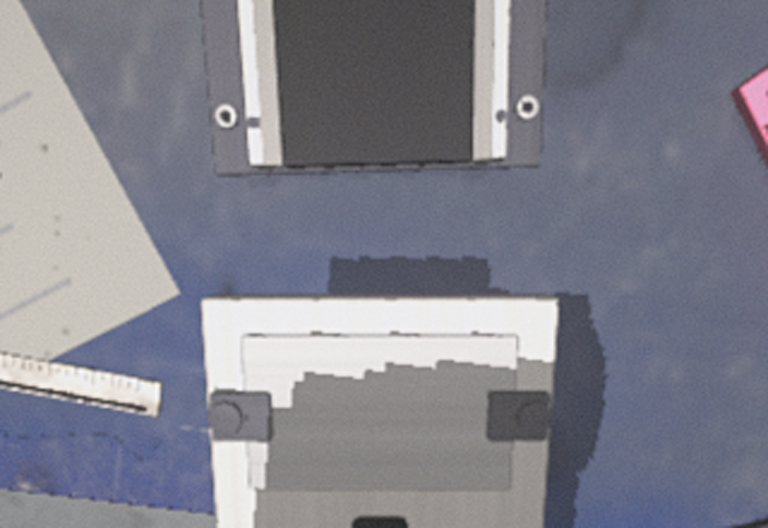

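```bash
python3 - <<'E'
from h import *
c=ld('w4')
P=lambda u,v,z:pt(c,100+u/2.4,v/2.4,z)
for n,u,v,z in [('apL',283,165,.016),('apR',473,160,.016),('apLt',274,4,.016),('apRt',476,4,.016),('railLo',252,165,.026),('railRo',504,158,.026),('railLot',240,4,.026),('railRot',508,4,.026),('hL',226,116,.004),('hR',528,106,.004)]:
    print(n,P(u,v,z).round(4),P(u,v-3,None).round(4))
T=c['world_from_camera']
# carrier front edge: range
for u,v in [(215,310),(540,310),(300,320),(450,320)]: print('plate',P(u,v,None).round(4))
s=robot.observe();R=s['eef_rot']
for u,v in [(203,298),(557,298)]: print('corner tool', (R.T@(P(u,v,P(220,310,None)[2])-s['ee_pos'])*1000).round(1))
E
```

```text
apL [0.4517 0.0932 0.016 ] [0.4528 0.0932 0.0172]
apR [0.4635 0.0176 0.016 ] [0.4641 0.0184 0.0216]
apLt [0.5081 0.1018 0.016 ] [0.5086 0.1015 0.0182]
apRt [0.5181 0.0257 0.016 ] [0.5179 0.0263 0.0205]
railLo [0.4496 0.1039 0.026 ] [0.4507 0.1038 0.0273]
railRo [0.4649 0.0069 0.026 ] [0.468  0.0041 0.0056]
railLot [0.5042 0.1126 0.026 ] [0.505  0.1125 0.0269]
railRot [0.517  0.0149 0.026 ] [0.5235 0.0126 0.0051]
hL [0.468  0.1196 0.004 ] [0.4686 0.1187 0.0091]
hR [ 0.4878 -0.0025  0.004 ] [ 0.4879 -0.0014  0.0096]
plate [0.4148 0.0817 0.1904]
plate [0.4229 0.019  0.1903]
plate [0.4148 0.0652 0.1892]
plate [0.4188 0.0362 0.191 ]
corner tool [ 61.8 -33.1  27.4]
corner tool [61.8 35.3 27.4]
```

Request:
{"method": "drive_tool", "body": {"plan": [[1,[60,-1,30],[0,0,-1.5]],[1,[110,-2,60],[0,0,-1.5]],[1,[149.7,-2,90],[0,0,-1.5]],[1,[149.7,-2,130],[0,0,-1.5]],[1,[149.7,-2,143],[0,0,-1.5]],[1,[149.7,-2,143],[0,0,-1.5]],[1,[149.7,-2,143],[0,0,-1.5]]]}}

```text
t: 5.6
ee_pos: [0.5087, 0.0659, 0.0771]
eef_rot: [[0.988, 0.157, 0.003], [0.157, -0.988, 0.0], [0.003, 0.0, -1.0]]
wrist_force: [-0.7, 1.3, -3.8]
finger_gap: 0.114
```

```bash
python3 - <<'E'
from h import *
s=robot.observe();print(s['ee_pos'],s['eef_rot'].round(4)[:,0])
c=cap('wrist','w5'); c=cap('scene','s5'); crop(c,150,150,300,270,5,'s5c'); c=cap('top','t5'); crop(c,170,120,270,240,5,'t5c')
E
```

```text
[0.50868566 0.06592626 0.07712628] [0.9875 0.1575 0.0028]
```

View pics/w5.png

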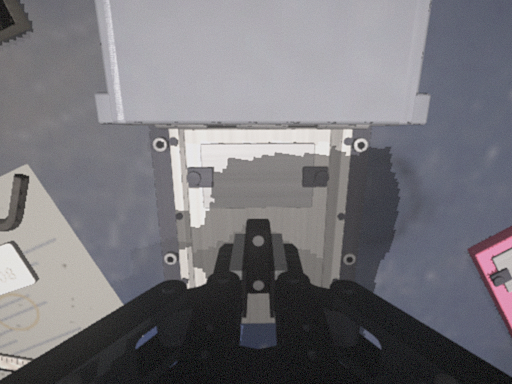

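View pics/s5c.png

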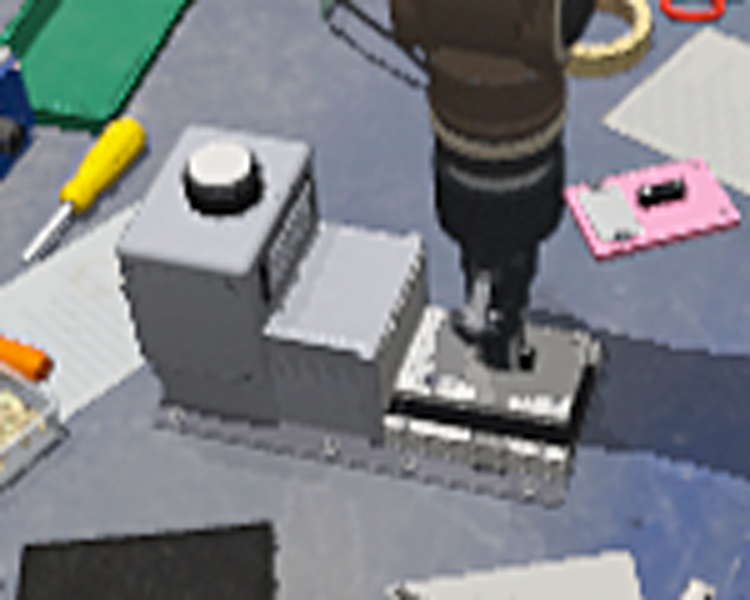

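View pics/t5c.png

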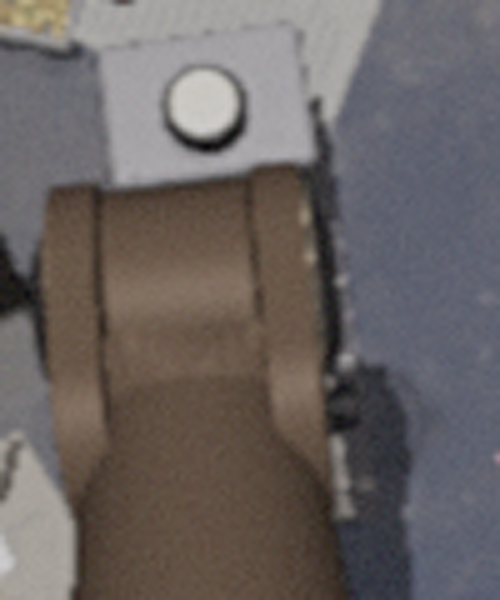

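```bash
python3 - <<'E'
from h import *
c=ld('w5');crop(c,140,110,380,300,3.3,'w5c')
E
```

```text
(no output)
```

View pics/w5c.png

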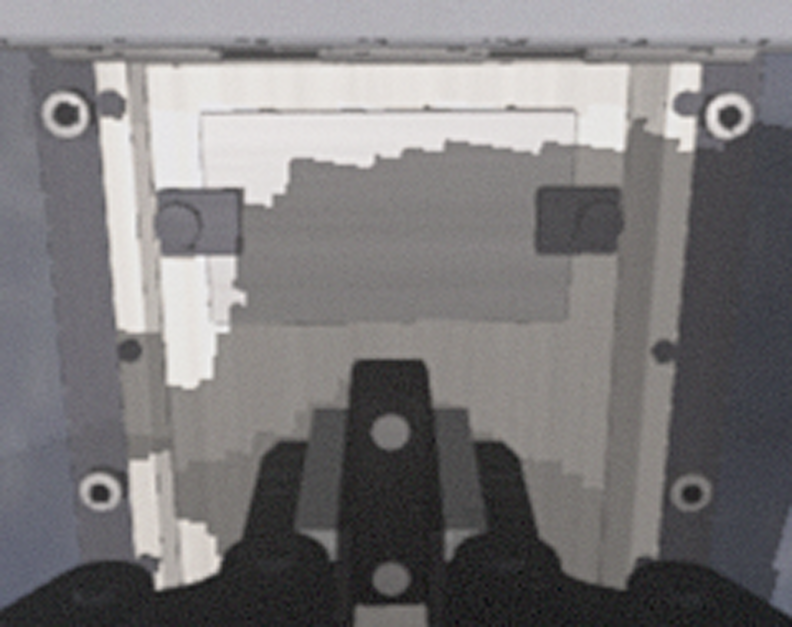

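```bash
python3 - <<'E'
from h import *
c=ld('w5')
P=lambda u,v,z:pt(c,140+u/3.3,110+v/3.3,z)
s=robot.observe();R=s['eef_rot'];print(s['ee_pos'])
L=lambda *a:(R.T@(P(*a)-s['ee_pos'])*1000).round(1)
zt=s['ee_pos'][2]-.0275
print('plate',P(400,90,None),zt,L(147,70,zt),L(629,70,zt),L(177,560,zt),L(602,560,zt))
print('rails',L(97,70,.026),L(701,70,.026),L(132,500,.026),L(666,500,.026))
print('holes',L(66,114,.006),L(729,116,.006),L(100,492,.006),L(691,493,.006))
E
```

```text
[0.50860276 0.06618356 0.07699682]
plate [0.56399202 0.07244659 0.04856367] 0.0494968245428678 [ 58.6 -33.3  27.7] [58.5 35.  27.7] [-21.5 -34.   27.4] [-21.5  36.2  27.4]
rails [ 55.8 -47.   51.2] [55.8 52.4 51.2] [-24.1 -47.3  50.9] [-24.1  53.   50.9]
holes [ 45.3 -59.2  71.1] [44.9 64.4 71.1] [-33.9 -59.5  70.9] [-34.2  64.3  70.9]
```

Request:
{"method": "drive_tool", "body": {"plan": [[1,[-1,1.6,0],[0,0,0]],[1,[-1,1.6,8],[0,0,0]],[1,[-1,1.6,14],[0,0,0]],[1,[-1,1.6,18],[0,0,0]],[1,[-1,1.6,20],[0,0,0]],[1,[-1,1.6,20],[0,0,0]]]}}

```text
t: 6.5
ee_pos: [0.5071, 0.0644, 0.0553]
eef_rot: [[0.987, 0.158, 0.0], [0.158, -0.987, -0.0], [0.0, 0.0, -1.0]]
wrist_force: [0.4, -0.2, -3.7]
finger_gap: 0.116
```

```bash
python3 - <<'E'
from h import *
s=robot.observe();print(s['ee_pos'],s['wrist_force'])
c=cap('wrist','w6');crop(c,140,110,380,300,3.3,'w6c'); c=cap('scene','s6'); crop(c,210,190,290,260,9,'s6c')
s=robot.observe();print(s['ee_pos'],s['wrist_force'])
E
```

```text
[0.50712961 0.06435957 0.05531703] [ 0.36251456 -0.17469854 -3.6756097 ]
[0.5071757  0.06437639 0.05543783] [-0.67720439 -0.78554325 -3.8781002 ]
```

View pics/w6c.png

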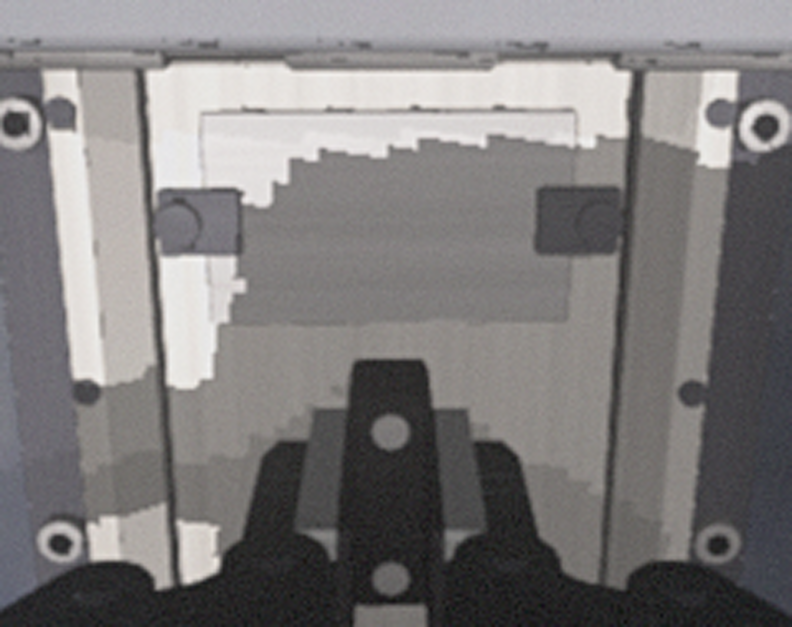

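View pics/s6c.png

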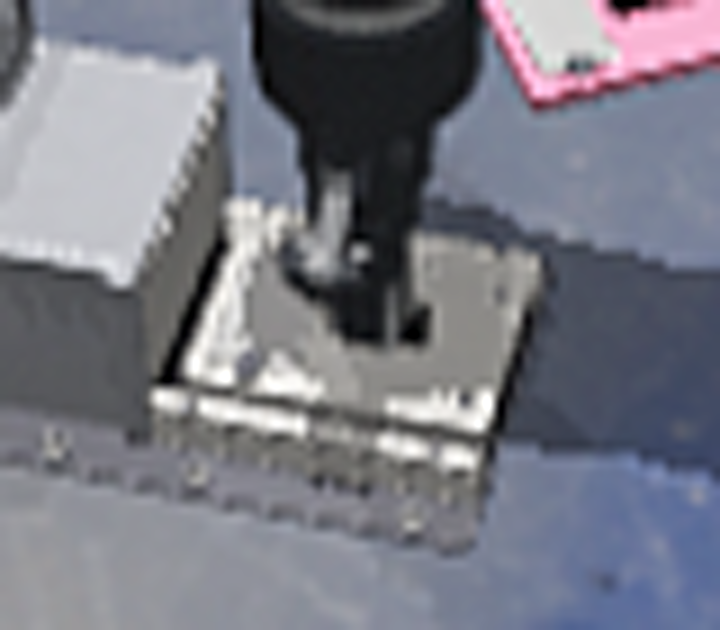

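The plate is centred between the rails with equal dark gaps at crop x=150 and 632. The wrist still carries its weight, so I'll lower 1.5 mm, release, lift and draw back.

Request:
{"method": "drive_tool", "body": {"plan": [[1,[0,0,1],[0,0,0]],[1,[0,0,1.5],[0,0,0]],[1,[0,0,1.5],[0,0,0]],[0.6,[0,0,1.5],[0,0,0]],[0.6,[0,0,1.5],[0,0,0]],[0.6,[0,0,1.5],[0,0,0]],[0.6,[0,0,-20],[0,0,0]],[0.6,[0,0,-70],[0,0,0]],[0.6,[-50,0,-110],[0,0,0]],[1,[-110,0,-130],[0,0,0]],[1,[-150,0,-130],[0,0,0]],[1,[-150,0,-130],[0,0,0]],[1,[-150,0,-130],[0,0,0]]]}}

```text
t: 8.22
ee_pos: [0.3596, 0.0407, 0.1856]
eef_rot: [[0.987, 0.158, 0.002], [0.158, -0.987, 0.0], [0.002, 0.0, -1.0]]
wrist_force: [0.2, 0.2, 0.4]
finger_gap: -0.0
```

```bash
python3 - <<'E'
from h import *
s=robot.observe();print(s['ee_pos'],s['wrist_force'])
c=cap('wrist','w7');crop(c,100,0,420,240,2.4,'w7c'); c=cap('scene','s7'); crop(c,190,180,290,260,7.5,'s7c')
E
```

```text
[0.35958448 0.04073739 0.18556657] [0.2267129  0.22431188 0.42805911]
```

View pics/w7c.png

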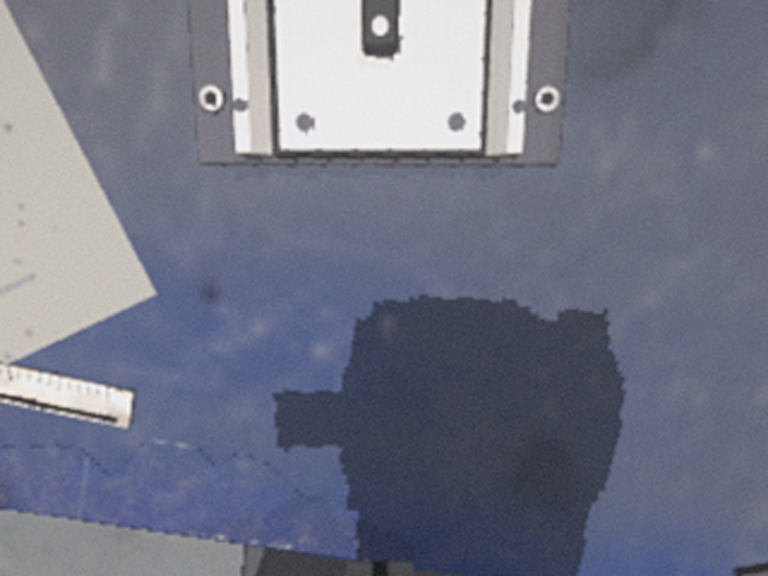

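View pics/s7c.png

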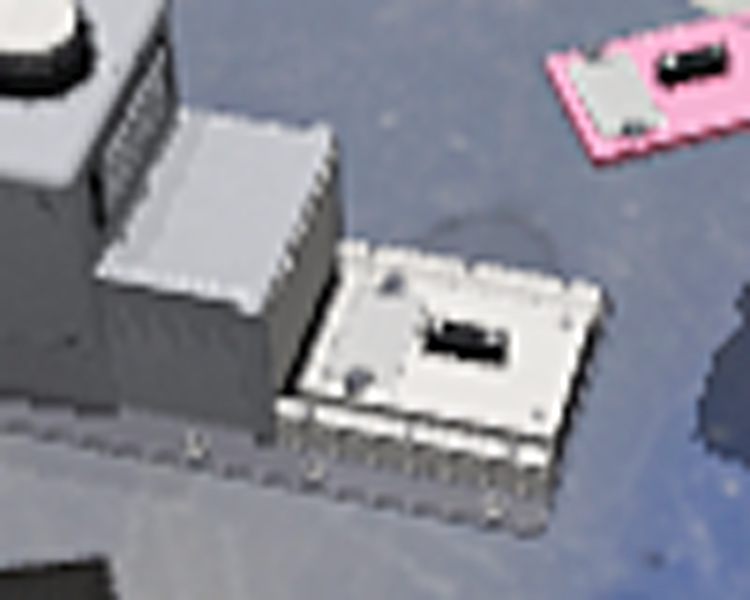

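```bash
python3 - <<'E'
from h import *
c=ld('w7');P=lambda u,v,z:pt(c,100+u/2.4,v/2.4,z)
s=robot.observe();R=s['eef_rot'];L=lambda *a:(R.T@(P(*a)-s['ee_pos'])*1000).round(1)
print('plate back',L(276,152,.026),L(480,152,.026),P(330,140,None),P(440,140,None),P(330,80,None))
print('rails',L(238,155,.026),L(523,155,.026))
print('holes',L(211,97,.006),L(547,97,.006),L(228,4,.026),L(529,4,.026))
E
```

```text
plate back [ 99.  -35.  159.2] [ 99.1  36.  159.2] [0.45874588 0.07283996 0.02796158] [0.46492823 0.03536857 0.02624004] [0.47738393 0.07551156 0.0270066 ]
rails [ 98.1 -48.3 159.2] [ 98.1  51.  159.2]
holes [119.4 -60.5 179.2] [119.4  62.3 179.2] [144.4 -49.  159.2] [144.4  50.3 159.2]
```

Request:
{"method": "drive_tool", "body": {"plan": [[1,[0,0,0],[0,10,0]],[1,[0,0,0],[0,20,0]],[1,[0,0,0],[0,30,0]],[1,[0,0,0],[0,40,0]],[1,[0,0,0],[0,50,0]],[1,[0,0,0],[0,55,0]],[1,[0,0,0],[0,55,0]],[1,[0,0,0],[0,55,0]]]}}

```text
t: 9.32
ee_pos: [0.3641, 0.0407, 0.1864]
eef_rot: [[0.569, 0.158, 0.807], [0.091, -0.987, 0.13], [0.817, -0.0, -0.576]]
wrist_force: [1.1, 0.7, -0.5]
finger_gap: -0.003
```

Request:
{"method": "drive_tool", "body": {"plan": [[1,[-30,0.8,60],[0,0,0]],[1,[-63.5,0.8,118],[0,0,0]],[1,[-63.5,0.8,118],[0,0,0]],[1,[-63.5,0.8,118],[0,0,0]],[1,[-63.5,0.8,118],[0,0,0]]]}}

```text
t: 9.95
ee_pos: [0.4434, 0.0495, 0.1034]
eef_rot: [[0.607, 0.161, 0.778], [0.097, -0.987, 0.129], [0.789, -0.002, -0.615]]
wrist_force: [0.2, 0.1, 0.2]
finger_gap: 0.002
```

```bash
python3 - <<'E'
from h import *
s=robot.observe();p=s['ee_pos'];print(p,s['eef_rot'].round(3))
p0=np.array([.35958,.04074]);u=np.array([.9875,.1575]);l=np.array([-.1575,.9875])
d=p[:2]-p0;print('unit x',-218.1+1000*d@u,'lat',1000*d@l)
c=cap('wrist','w8'); c=cap('scene','s8'); crop(c,170,160,320,280,5,'s8c')
E
```

```text
[0.44339512 0.04954569 0.10335946] [[ 0.607  0.161  0.778]
 [ 0.097 -0.987  0.129]
 [ 0.789 -0.002 -0.615]]
unit x -133.9456705279701 lat -4.505262023092799
```

View pics/w8.png

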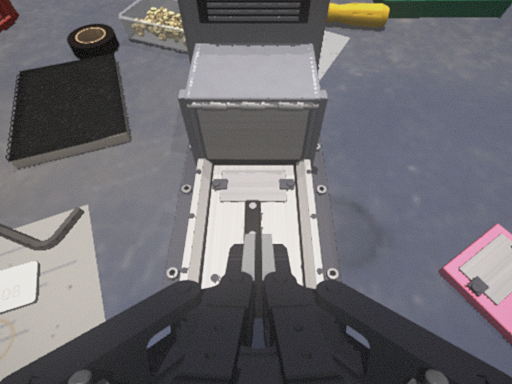

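View pics/s8c.png

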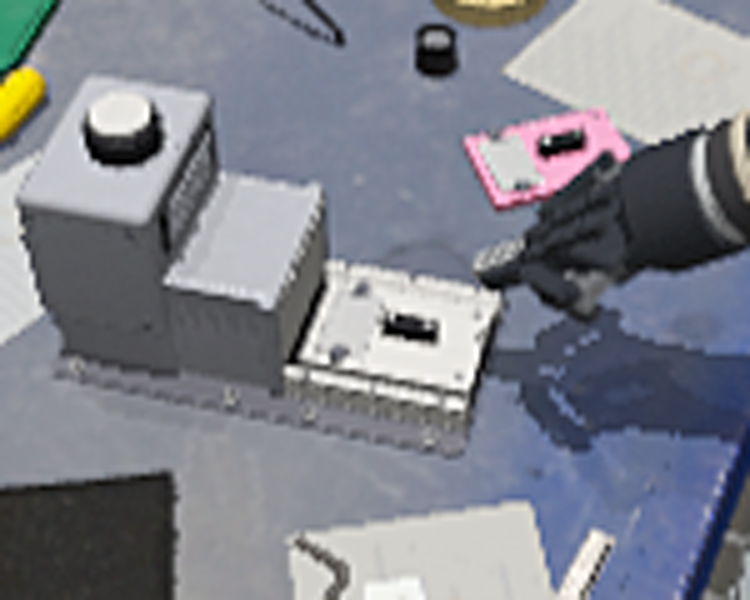

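```bash
python3 - <<'E'
from h import *
s=robot.observe();print(s['joint_positions'].round(3) if hasattr(s['joint_positions'],'round') else s['joint_positions'],np.round(s['qvel'],3),s['ee_pos'],s['t'])
E
```

```text
[ 0.063 -0.548 -1.264 -0.054  0.079  3.082] [-0.    -0.01  -0.008 -0.008 -0.001 -0.   ] [0.44325084 0.04945614 0.10381052] 10.05
```

The unreached pose is explained by joint 3 at its −1.27 limit: the arm can't fold this close in with that much tilt. I'll push with upright fingers first and tilt only farther in, where the arm can reach. Untilting now.

Request:
{"method": "drive_tool", "body": {"plan": [[1,[10,0,-10],[0,-10,0]],[1,[22,0,-21],[0,-20,0]],[1,[22,0,-21],[0,-30,0]],[1,[22,0,-21],[0,-40,0]],[1,[22,0,-21],[0,-52,0]],[1,[22,0,-21],[0,-52,0]],[1,[22,0,-21],[0,-52,0]]]}}

```text
t: 10.92
ee_pos: [0.4399, 0.0488, 0.1328]
eef_rot: [[0.987, 0.161, 0.003], [0.161, -0.987, 0.003], [0.003, -0.002, -1.0]]
wrist_force: [-0.5, -0.8, -0.4]
finger_gap: 0.002
```

```bash
cat >> h.py <<'E'
def st(save=None):
    s=robot.observe();p=np.array(s['ee_pos']);R=np.array(s['eef_rot'])
    p0=np.array([.35958,.04074]);u=np.array([.9875,.1575]);l=np.array([-.1575,.9875]);d=p[:2]-p0
    print('t',round(s['t'],2),'unit x %.1f lat %.1f z %.1f'%(-218.1+1000*d@u,1000*d@l,p[2]*1000),'tilt %.1f yaw %.1f'%(np.degrees(np.arctan2(R[2,0],-R[2,2])),np.degrees(np.arctan2(-R[0,1]*-1,-R[1,1]))),'F',np.round(s['wrist_force'],1),'q',np.round(s['joint_positions'],3).tolist())
    open('log.txt','a').write(repr((list(map(float,s['joint_positions'])),p.tolist(),R.tolist()))+'\n')
E
python3 -c "from h import *;st()"
```

```text
t 10.93 unit x -137.5 lat -4.6 z 132.8 tilt 0.2 yaw 9.3 F [-0.5 -0.8 -0.4] q [0.109, -0.0, -0.448, 1.12, 0.003, 3.089]
```

Request:
{"method": "drive_tool", "body": {"plan": [[1,[0,-3.8,30],[0,0,0.2]],[1,[0,-3.8,70],[0,0,0.2]],[1,[0,-3.8,85],[0,0,0.2]],[1,[0,-3.8,89],[0,0,0.2]],[1,[0,-3.8,89],[0,0,0.2]],[1,[0,-3.8,89],[0,0,0.2]]]}}

```text
t: 11.68
ee_pos: [0.4403, 0.0529, 0.0449]
eef_rot: [[0.987, 0.158, 0.003], [0.158, -0.987, 0.003], [0.003, -0.002, -1.0]]
wrist_force: [-1.2, 0.2, 0.6]
finger_gap: 0.001
```

```bash
python3 - <<'E'
from h import *
st();c=cap('wrist','w9'); c=cap('scene','s9'); crop(c,190,180,290,260,7.5,'s9c')
for l in open('log.txt'):
    q,p,R=eval(l); 
E
```

```text
t 11.68 unit x -136.4 lat -0.7 z 44.9 tilt 0.2 yaw 9.1 F [-1.2  0.2  0.6] q [0.118, 0.066, -0.585, 0.917, 0.002, 3.101]
```

View pics/w9.png

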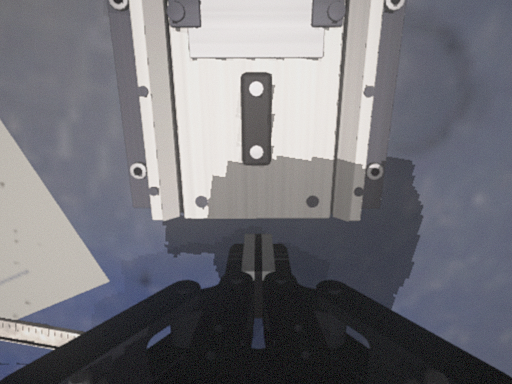

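View pics/s9c.png

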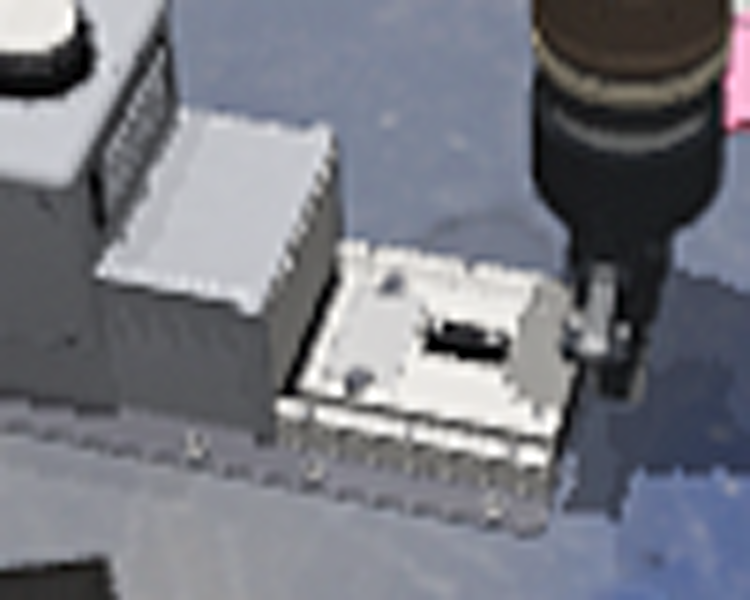

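Finger tips at (258,240) sit centred behind the plate's back edge (row 219). Pushing slowly with upright fingers.

Request:
{"method": "drive_tool", "body": {"plan": [[1,[4,0,1],[0,0,0]],[1,[8,0,1],[0,0,0]],[1,[14,0,1],[0,0,0]],[1,[20,0,1],[0,0,0]],[1,[26,0,1],[0,0,0]],[1,[32,0,1],[0,0,0]],[1,[38,0,1],[0,0,0]],[1,[38,0,1],[0,0,0]]]}}

```text
t: 12.78
ee_pos: [0.4778, 0.059, 0.0427]
eef_rot: [[0.987, 0.158, 0.001], [0.158, -0.987, 0.003], [0.001, -0.002, -1.0]]
wrist_force: [0.2, -0.5, 0.1]
finger_gap: -0.0
```

```bash
python3 - <<'E'
from h import *
st();c=cap('wrist','w10'); c=cap('scene','s10'); crop(c,190,180,290,260,7.5,'s10c')
E
```

```text
t 12.78 unit x -98.5 lat -0.6 z 42.7 tilt 0.1 yaw 9.1 F [ 0.2 -0.5  0.1] q [0.121, 0.137, -0.51, 0.922, 0.002, 3.105]
```

View pics/w10.png

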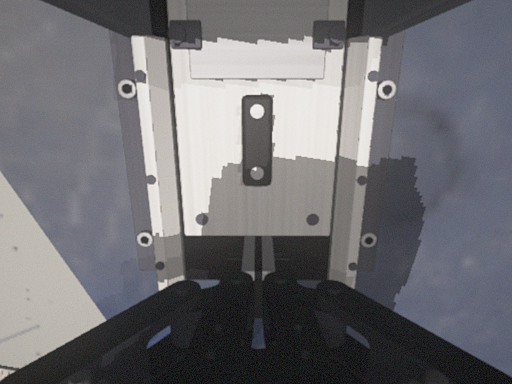

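View pics/s10c.png

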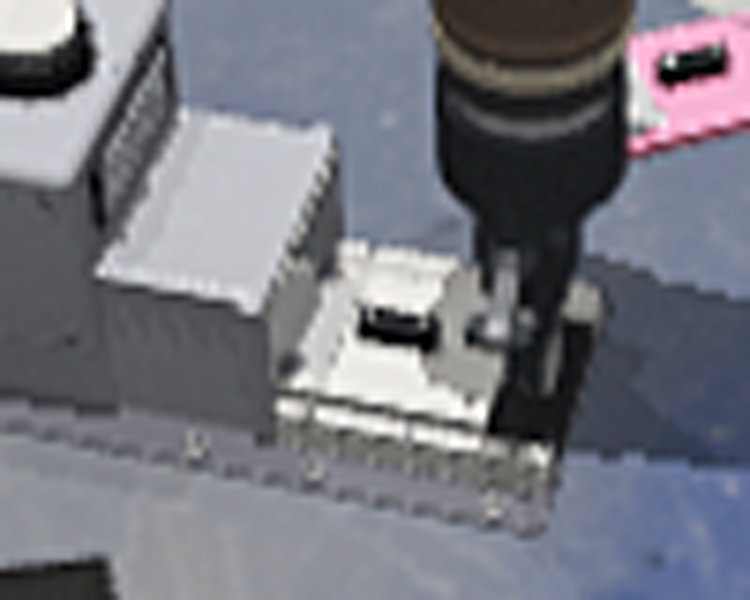

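```bash
python3 - <<'E'
from h import *
c=ld('w10');s=robot.observe();R=s['eef_rot'];L=lambda *a:(R.T@(pt(c,*a)-s['ee_pos'])*1000).round(1)
print('back',L(185,236,.026),L(330,236,.026))
# kin fit
from scipy.optimize import least_squares
D=[eval(l) for l in open('log.txt')]
D.append(([-1.29,.126,-.04,1.405,0,1.571],[.1454,-.5041,.2556],[[0,0,0],[0,0,0],[.0,0,-1]]))
D.append(([.063,-.548,-1.264,-.054,.079,3.082],[.44325,.04946,.1038],[[0,0,0],[0,0,0],[.789,-.002,-.615]]))
def f(x,q):
    a,b,be,d,r0,z0,al=x
    t=q[1]+al; e=q[1]-q[2]+be; p=q[1]-q[2]+q[3]
    return np.array([r0+a*np.sin(t)+b*np.cos(e)+d*np.cos(p), z0+a*np.cos(t)-b*np.sin(e)-d*np.sin(p)])
def res(x):
    return np.concatenate([f(x,q)-[np.hypot(p[0],p[1]),p[2]] for q,p,R in D]+[1e-3*(x-x0)])
x0=np.array([.35,.35,0,.25,0,.2,0])
r=least_squares(res,x0);print(r.x.round(4),np.abs(r.fun[:2*len(D)]).max(),len(D))
E
```

```text
back [ 10.5 -34.3  16.8] [10.5 35.4 16.7]
[ 5.298e-01  4.575e-01 -1.758e-01  4.172e-01 -1.000e-04  1.429e-01
  1.700e-03] 5.632923425291647e-05 5
```

```bash
cat > kin.py <<'E'
from h import *
from scipy.optimize import fsolve
x=[.5298,.4575,-.1758,.4172,0,.1429,.0017]
def ik(X,z,phi):
    p0=np.array([.35958,.04074]);u=np.array([.9875,.1575]);l=np.array([-.1575,.9875])
    P=p0+u*(X+218.1)/1000+l*-.0007; r=np.hypot(*P); pi=np.pi/2-np.radians(phi)
    a,b,be,d,r0,z0,al=x
    wr=r-d*np.cos(pi)-r0; wz=z/1000+d*np.sin(pi)-z0
    g=lambda q:[a*np.sin(q[0]+al)+b*np.cos(q[0]-q[1]+be)-wr, a*np.cos(q[0]+al)-b*np.sin(q[0]-q[1]+be)-wz]
    q,_,ok,_=fsolve(g,[-.3,-.9],full_output=1)
    return (q[0],q[1],pi-q[0]+q[1]) if ok==1 else None
if __name__=='__main__':
  for phi in (20,25,30,35,40,45,50,55):
    for X in (-100,-80,-60,-40,-20,0):
        q=ik(X,43,phi); print(phi,X,np.round(q,2) if q else None, 'OK' if q and q[0]>-.93 and -1.25<q[1]<1.3 and -1.75<q[2]<2 else '')
E
python3 kin.py
```

```text
20 -100 [-0.11 -0.82  0.51] OK
20 -80 [-0.07 -0.79  0.5 ] OK
20 -60 [-0.03 -0.75  0.5 ] OK
20 -40 [ 0.01 -0.71  0.5 ] OK
20 -20 [ 0.05 -0.67  0.5 ] OK
20 0 [ 0.08 -0.63  0.5 ] OK
25 -100 [-0.16 -0.9   0.39] OK
25 -80 [-0.12 -0.87  0.39] OK
25 -60 [-0.08 -0.83  0.38] OK
25 -40 [-0.04 -0.79  0.38] OK
25 -20 [ 0.   -0.76  0.38] OK
25 0 [ 0.04 -0.72  0.38] OK
30 -100 [-0.2  -0.98  0.27] OK
30 -80 [-0.16 -0.95  0.26] OK
30 -60 [-0.12 -0.91  0.25] OK
30 -40 [-0.08 -0.88  0.25] OK
30 -20 [-0.04 -0.84  0.25] OK
30 0 [-0.   -0.8   0.24] OK
35 -100 [-0.24 -1.06  0.15] OK
35 -80 [-0.2  -1.03  0.13] OK
35 -60 [-0.15 -0.99  0.12] OK
35 -40 [-0.11 -0.96  0.11] OK
35 -20 [-0.07 -0.92  0.11] OK
35 0 [-0.03 -0.89  0.1 ] OK
40 -100 [-0.27 -1.14  0.01] OK
40 -80 [-0.22 -1.11 -0.01] OK
40 -60 [-0.18 -1.07 -0.02] OK
40 -40 [-0.13 -1.04 -0.03] OK
40 -20 [-0.09 -1.   -0.04] OK
40 0 [-0.05 -0.97 -0.05] OK
45 -100 [-0.29 -1.22 -0.15] OK
45 -80 [-0.23 -1.19 -0.17] OK
45 -60 [-0.18 -1.15 -0.18] OK
45 -40 [-0.14 -1.12 -0.2 ] OK
45 -20 [-0.1  -1.08 -0.2 ] OK
45 0 [-0.05 -1.05 -0.21] OK
50 -100 [-0.28 -1.3  -0.32] 
50 -80 [-0.22 -1.26 -0.34] 
50 -60 [-0.17 -1.23 -0.36] OK
50 -40 [-0.13 -1.2  -0.37] OK
50 -20 [-0.08 -1.16 -0.38] OK
50 0 [-0.04 -1.13 -0.39] OK
55 -100 [-0.23 -1.38 -0.53] 
55 -80 [-0.18 -1.34 -0.55] 
55 -60 [-0.13 -1.31 -0.57] 
55 -40 [-0.08 -1.27 -0.58] 
55 -20 [-0.04 -1.24 -0.59] OK
55 0 [-0.   -1.2  -0.59] OK
```

```bash
python3 -c "
from kin import *
for a in [(-112,85,45),(-110,65,45),(-110,45,45),(-105,45,45),(-100,70,45)]: print(a,np.round(ik(*a),3))"
```

```text
(-112, 85, 45) [-0.411 -1.162  0.034]
(-110, 65, 45) [-0.365 -1.194 -0.044]
(-110, 45, 45) [-0.318 -1.228 -0.124]
(-105, 45, 45) [-0.304 -1.22  -0.131]
(-100, 70, 45) [-0.348 -1.172 -0.039]
```

Request:
{"method": "drive_tool", "body": {"plan": [[1,[-8,0,0],[0,0,0]],[1,[-12,0,-25],[0,0,0]],[1,[-12,0,-42],[0,10,0]],[1,[-12,0,-42],[0,20,0]],[1,[-12,0,-42],[0,30,0]],[1,[-12,0,-42],[0,40,0]],[1,[-12,0,-42],[0,45,0]],[1,[-12,0,-30],[0,45,0]],[1,[-12,0,-15],[0,45,0]],[1,[-12,0,-3],[0,45,0]],[1,[-12,0,-3],[0,45,0]],[1,[-12,0,-3],[0,45,0]]]}}

```text
t: 14.38
ee_pos: [0.4651, 0.0569, 0.0461]
eef_rot: [[0.698, 0.158, 0.699], [0.11, -0.987, 0.113], [0.708, -0.002, -0.706]]
wrist_force: [0.6, -0.3, 0.2]
finger_gap: 0.003
```

```bash
python3 - <<'E'
from h import *
st();c=cap('wrist','w11'); c=cap('scene','s11'); crop(c,190,180,290,260,7.5,'s11c')
E
```

```text
t 14.38 unit x -111.4 lat -0.6 z 46.1 tilt 45.1 yaw 9.1 F [ 0.6 -0.3  0.2] q [0.095, -0.324, -1.228, -0.118, 0.047, 3.098]
```

View pics/w11.png

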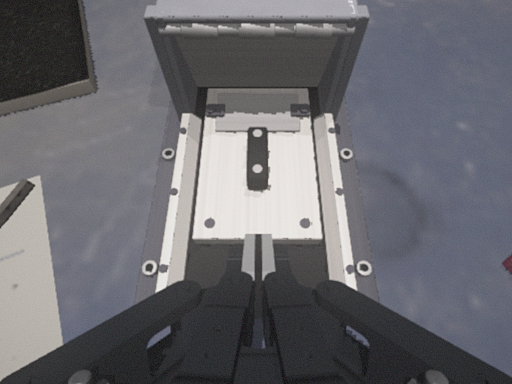

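View pics/s11c.png

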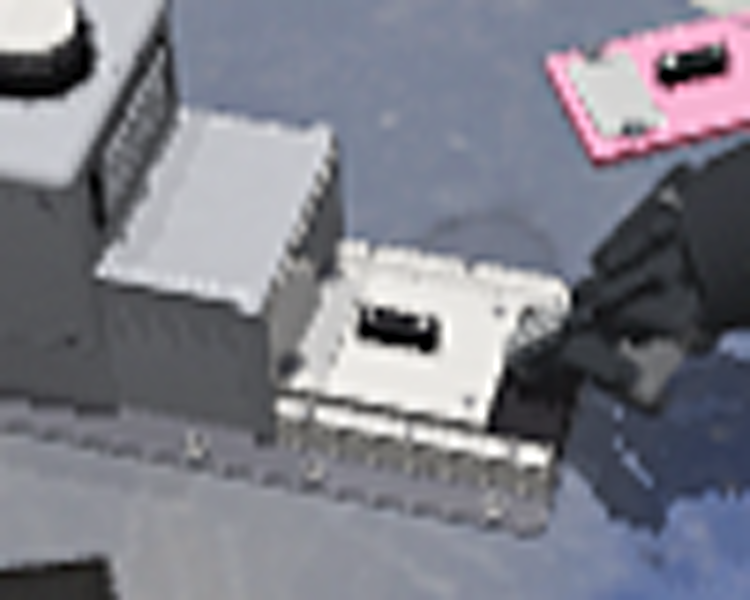

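Request:
{"method": "drive_tool", "body": {"plan": [[1,[5,0,6.4],[0,0,0]],[1,[10.6,0,12],[0,0,0]],[1,[16.3,0,17.7],[0,0,0]],[1,[21.9,0,23.3],[0,0,0]],[1,[27.6,0,29],[0,0,0]],[1,[33.3,0,34.6],[0,0,0]],[1,[38.9,0,40.2],[0,0,0]],[1,[38.9,0,40.2],[0,0,0]]]}}

```text
t: 15.48
ee_pos: [0.5207, 0.0658, 0.0445]
eef_rot: [[0.698, 0.158, 0.698], [0.11, -0.987, 0.113], [0.707, -0.002, -0.707]]
wrist_force: [-0.4, 0.4, 0.4]
finger_gap: -0.004
```

```bash
python3 - <<'E'
from h import *
st();c=cap('wrist','w12'); c=cap('scene','s12'); crop(c,190,180,290,260,7.5,'s12c')
E
```

```text
t 15.47 unit x -55.1 lat -0.6 z 44.5 tilt 45.0 yaw 9.1 F [-0.4  0.4  0.4] q [0.106, -0.176, -1.142, -0.18, 0.039, 3.106]
```

View pics/w12.png

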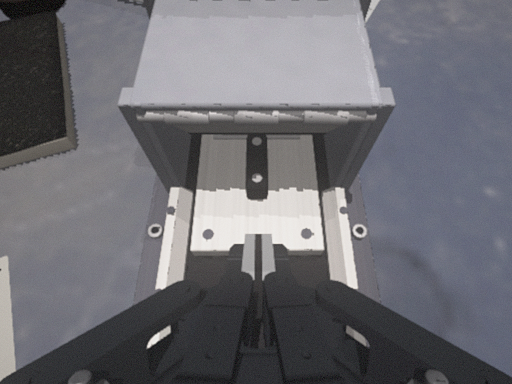

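View pics/s12c.png

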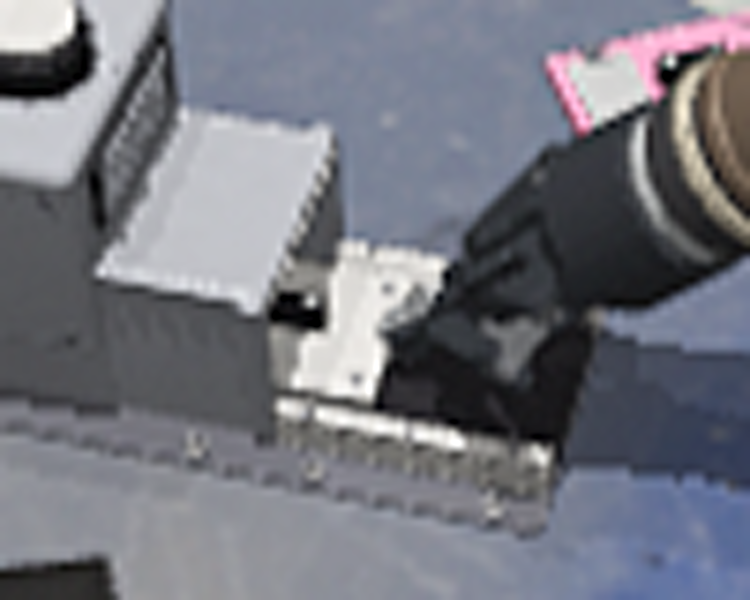

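Request:
{"method": "drive_tool", "body": {"plan": [[1,[4.2,0,4.2],[0,0,0]],[1,[8.5,0,8.5],[0,0,0]],[1,[12.7,0,12.7],[0,0,0]],[1,[17,0,17],[0,0,0]],[1,[21.2,0,21.2],[0,0,0]],[1,[25.5,0,25.5],[0,0,0]],[1,[28,0,28],[0,0,0]],[1,[28,0,28],[0,0,0]]]}}

```text
t: 16.58
ee_pos: [0.5592, 0.072, 0.0442]
eef_rot: [[0.699, 0.158, 0.698], [0.11, -0.987, 0.113], [0.707, -0.002, -0.707]]
wrist_force: [-0.7, -0.4, -0.7]
finger_gap: -0.003
```

```bash
python3 - <<'E'
from h import *
st();c=cap('wrist','w13');crop(c,110,60,400,280,2.7,'w13c'); c=cap('scene','s13'); crop(c,190,180,290,260,7.5,'s13c')
E
```

```text
t 16.57 unit x -16.0 lat -0.6 z 44.2 tilt 45.0 yaw 9.1 F [-0.7 -0.4 -0.7] q [0.111, -0.089, -1.075, -0.199, 0.035, 3.11]
```

View pics/w13c.png

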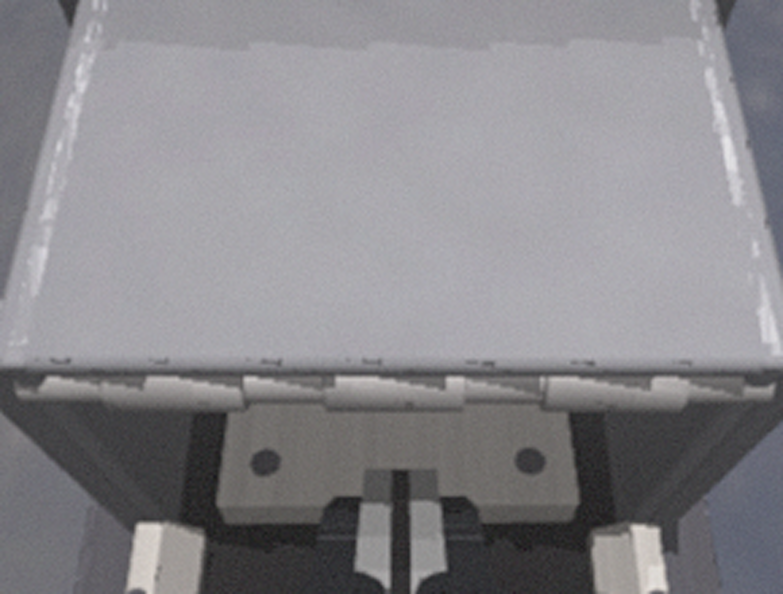

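View pics/s13c.png

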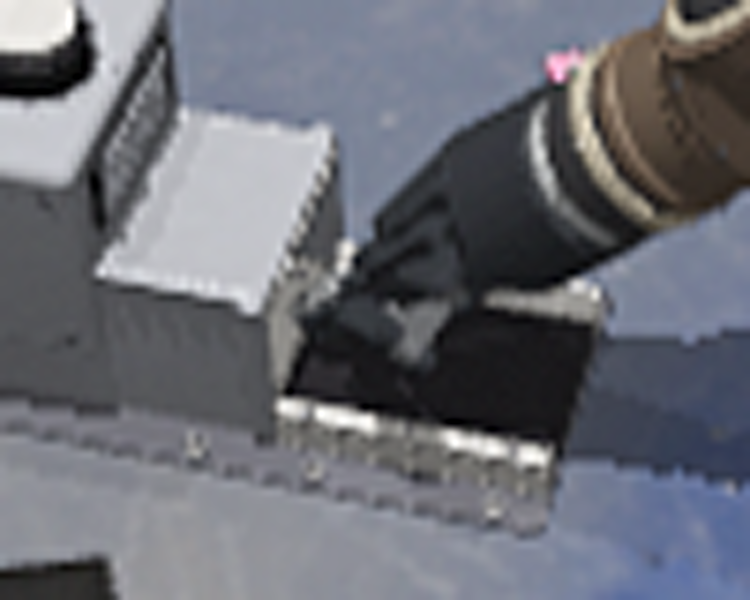

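```bash
python3 - <<'E'
from h import *
c=ld('w13');P=lambda u,v,z=None:pt(c,110+u/2.7,60+v/2.7,z)
p0=np.array([.35958,.04074]);u=np.array([.9875,.1575]);l=np.array([-.1575,.9875])
def un(p): d=p[:2]-p0; return (-218.1+1000*d@u,1000*d@l,p[2]*1000)
for a in [(218,506),(578,503),(250,490),(300,490),(300,430),(500,490),(550,490),(500,430),(90,0)]: print(np.round(un(P(*a)),1))
print(np.round(un(P(218,506,.026)),1),np.round(un(P(578,503,.026)),1))
E
```

```text
[ 1.8 33.7 26.5]
[  5.1 -37.6  17.8]
[ 4.8 27.6 27.2]
[ 4.4 17.8 28.2]
[17.8 18.8 25.9]
[  4.9 -20.8  26.8]
[  4.6 -30.3  27.7]
[ 17.3 -21.4  27. ]
[62.4 46.8 92.9]
[ 1.9 33.8 26. ] [  2.5 -35.8  26. ]
```

Request:
{"method": "drive_tool", "body": {"plan": [[1,[2.8,0,2.8],[0,0,0]],[1,[5,0,5],[0,0,0]],[1,[6.4,0,6.4],[0,0,0]],[1,[7.8,0,7.8],[0,0,0]],[1,[8.5,0,8.5],[0,0,0]],[1,[8.5,0,8.5],[0,0,0]]]}}

```text
t: 17.42
ee_pos: [0.5715, 0.0739, 0.0449]
eef_rot: [[0.698, 0.158, 0.699], [0.11, -0.987, 0.113], [0.708, -0.002, -0.706]]
wrist_force: [0.0, 0.5, 0.0]
finger_gap: -0.003
```

```bash
python3 - <<'E'
from h import *
st();c=cap('wrist','w14');crop(c,110,60,400,280,2.7,'w14c')
p0=np.array([.35958,.04074]);u=np.array([.9875,.1575]);l=np.array([-.1575,.9875])
E
```

```text
t 17.43 unit x -3.6 lat -0.6 z 44.9 tilt 45.1 yaw 9.1 F [0.  0.5 0. ] q [0.113, -0.065, -1.053, -0.203, 0.034, 3.111]
```

View pics/w14c.png

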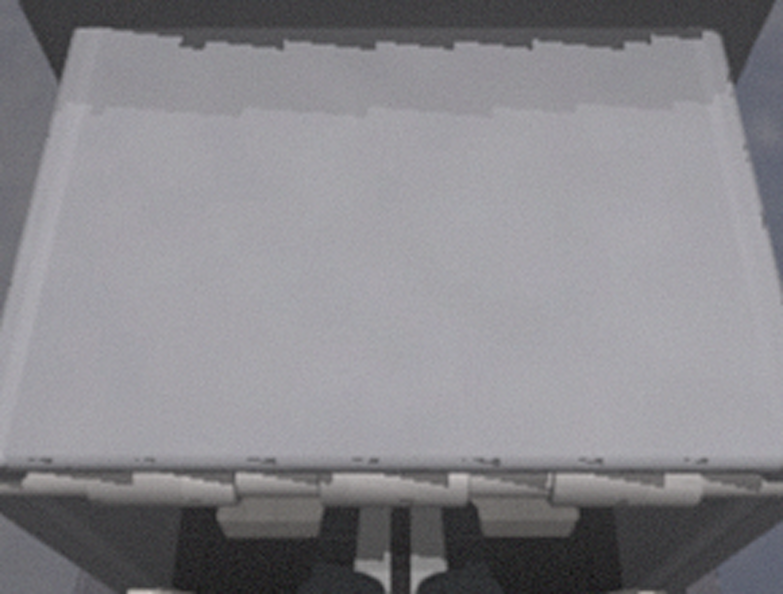

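```bash
cat >> h.py <<'E'
def un(p):
    p0=np.array([.35958,.04074]);u=np.array([.9875,.1575]);l=np.array([-.1575,.9875]);d=p[:2]-p0; return np.round((-218.1+1000*d@u,1000*d@l,p[2]*1000),1)
E
python3 - <<'E'
from h import *
c=ld('w14');P=lambda u,v,z=None:pt(c,110+u/2.7,60+v/2.7,z)
for a in [(240,513),(540,513),(240,522),(240,528),(540,528),(240,534),(240,545),(540,545),(200,560),(120,470)]: print(a,un(P(*a)))
E
```

```text
(240, 513) [13.  29.4 26.5]
(540, 513) [ 13.  -28.3  26.6]
(240, 522) [11.2 29.2 26.8]
(240, 528) [11.5 30.1 21.7]
(540, 528) [ 11.3 -28.8  22.3]
(240, 534) [10.7 30.3 20.1]
(240, 545) [ 9.4 30.8 16.6]
(540, 545) [  9.2 -29.4  17.3]
(200, 560) [ 6.2 38.4 17.2]
(120, 470) [-1.5 30.7 92.2]
```

Request:
{"method": "drive_tool", "body": {"plan": [[1,[1,0,1],[0,0,0]],[1,[1.8,0,1.8],[0,0,0]],[1,[2.5,0,2.5],[0,0,0]],[1,[3,0,3],[0,0,0]],[1,[3,0,3],[0,0,0]]]}}

```text
t: 18.1
ee_pos: [0.576, 0.0746, 0.0452]
eef_rot: [[0.697, 0.158, 0.699], [0.11, -0.987, 0.113], [0.708, -0.002, -0.706]]
wrist_force: [-0.3, -0.1, 0.2]
finger_gap: 0.003
```

```bash
python3 - <<'E'
from h import *
st();c=cap('wrist','w15');crop(c,110,60,400,280,2.7,'w15c')
st()
E
```

```text
t 18.1 unit x 0.9 lat -0.7 z 45.2 tilt 45.1 yaw 9.1 F [-0.3 -0.1  0.2] q [0.113, -0.057, -1.045, -0.204, 0.034, 3.111]
t 18.15 unit x 0.9 lat -0.6 z 45.2 tilt 45.1 yaw 9.1 F [-0.4  0.2  0.5] q [0.113, -0.057, -1.045, -0.204, 0.034, 3.111]
```

View pics/w15c.png

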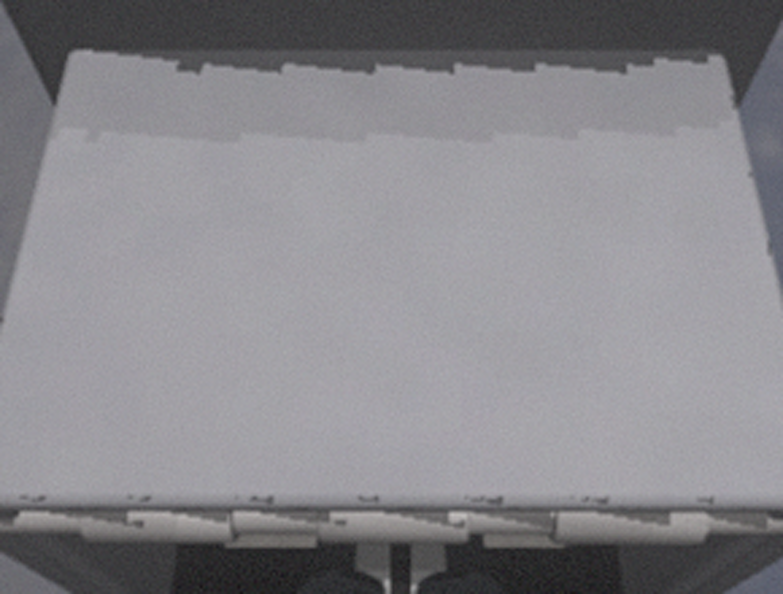

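```bash
python3 - <<'E'
from h import *
c=ld('w15');P=lambda u,v,z=None:pt(c,110+u/2.7,60+v/2.7,z)
for a in [(250,540),(270,540),(300,540),(520,540),(540,540),(270,545),(270,550),(270,556),(540,550),(270,570),(200,570)]: print(a,un(P(*a)))
E
```

```text
(250, 540) [15.6 29.3 14.6]
(270, 540) [15.5 25.1 15.1]
(300, 540) [15.1 18.8 16.5]
(520, 540) [ 15.5 -25.9  15.1]
(540, 540) [ 15.6 -30.   14.7]
(270, 545) [14.3 24.9 15.5]
(270, 550) [12.9 24.6 17.2]
(270, 556) [11.8 24.6 16.7]
(540, 550) [ 12.9 -29.5  17.1]
(270, 570) [ 8.9 24.3 17.1]
(200, 570) [ 8.7 37.9 18.2]
```

Plate top now reads z≈14.8 mm at the back edge, so it has dropped into the nest. Drawing straight back out.

Request:
{"method": "drive_tool", "body": {"plan": [[1,[-5,0,-5],[0,0,0]],[1,[-12,0,-12],[0,0,0]],[1,[-20,0,-20],[0,0,0]],[1,[-30,0,-30],[0,0,0]],[1,[-40,0,-40],[0,0,0]],[1,[-50,0,-50],[0,0,0]],[1,[-60,0,-60],[0,0,0]],[1,[-60,0,-60],[0,0,0]],[1,[-60,0,-60],[0,0,0]]]}}

```text
t: 19.27
ee_pos: [0.4922, 0.0612, 0.0454]
eef_rot: [[0.697, 0.158, 0.699], [0.11, -0.987, 0.113], [0.709, -0.002, -0.706]]
wrist_force: [0.2, 0.0, 0.0]
finger_gap: -0.005
```

```bash
python3 - <<'E'
from h import *
st();c=cap('wrist','w16');c=cap('scene','s16'); crop(c,190,180,290,260,7.5,'s16c')
E
```

```text
t 19.27 unit x -83.9 lat -0.7 z 45.4 tilt 45.1 yaw 9.1 F [0.2 0.  0. ] q [0.1, -0.249, -1.189, -0.156, 0.043, 3.102]
```

View pics/w16.png

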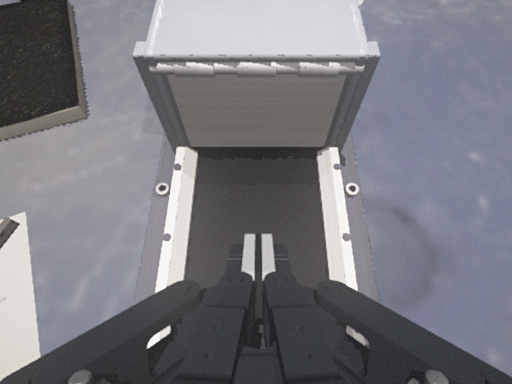

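View pics/s16c.png

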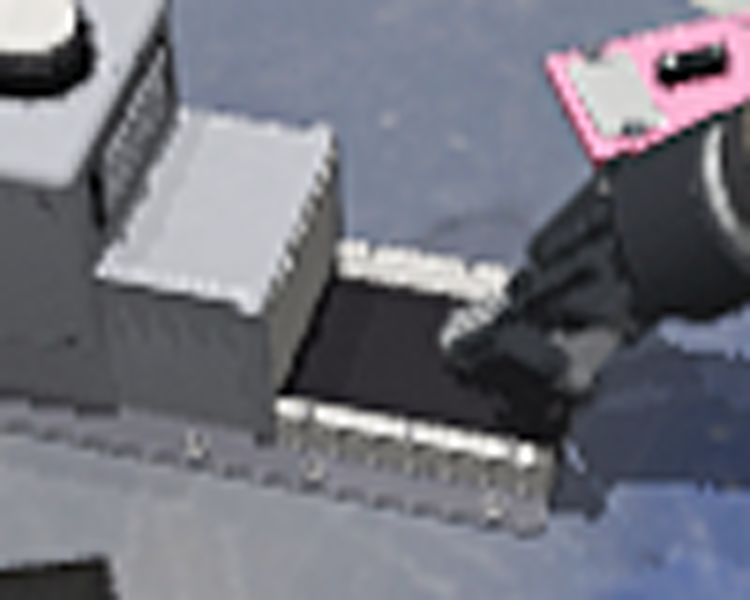

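```bash
python3 - <<'E'
from h import *
c=ld('w16')
for v in range(80,166,8): print(v,un(pt(c,220,v)),un(pt(c,300,v)))
E
```

```text
80 [-0.7 16.5 79. ] [ -0.8 -21.2  79.1]
88 [-0.6 17.  73.9] [ -0.6 -21.8  73.9]
96 [-0.6 17.6 68.7] [ -1.1 -22.4  69.1]
104 [-0.1 18.3 62.5] [ -0.7 -23.1  63. ]
112 [ 0.3 19.1 56. ] [ -0.5 -23.9  56.8]
120 [-0.4 19.6 50.3] [ -0.3 -24.6  50.2]
128 [ 0.  20.5 42.9] [ -0.6 -25.4  43.7]
136 [-0.4 21.2 36. ] [  0.2 -26.5  35.2]
144 [-0.5 22.1 28.2] [ -0.7 -27.2  28.4]
152 [-0.8 23.  20. ] [ -0.5 -28.3  19.5]
160 [-4.8 23.1 16.8] [ -5.1 -28.3  17.2]
```

Request:
{"method": "drive_tool", "body": {"plan": [[1,[20,0,-30],[0,0,0]],[1,[42,0,-56],[0,0,0]],[1,[42,0,-56],[0,0,0]],[1,[42,0,-56],[0,0,0]],[1,[42,0,-56],[0,0,0]]]}}

```text
t: 20.0
ee_pos: [0.4812, 0.0594, 0.1122]
eef_rot: [[0.7, 0.158, 0.697], [0.11, -0.987, 0.113], [0.706, -0.003, -0.709]]
wrist_force: [-0.2, 0.1, -1.1]
finger_gap: -0.007
```

```bash
python3 - <<'E'
from h import *
st();c=cap('wrist','w17');c=cap('top','t17');crop(c,80,110,380,280,2.6,'t17c')
E
```

```text
t 20.0 unit x -95.1 lat -0.7 z 112.2 tilt 44.9 yaw 9.1 F [-0.2  0.1 -1.1] q [0.098, -0.409, -1.089, 0.108, 0.044, 3.101]
```

View pics/w17.png

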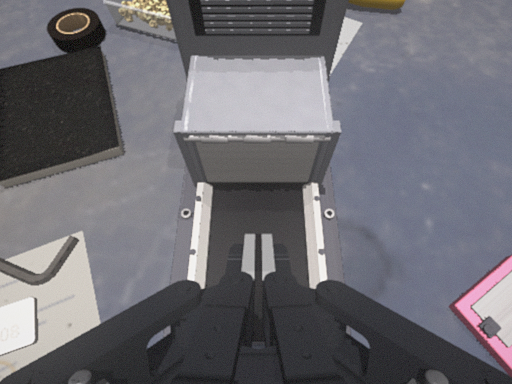

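View pics/t17c.png

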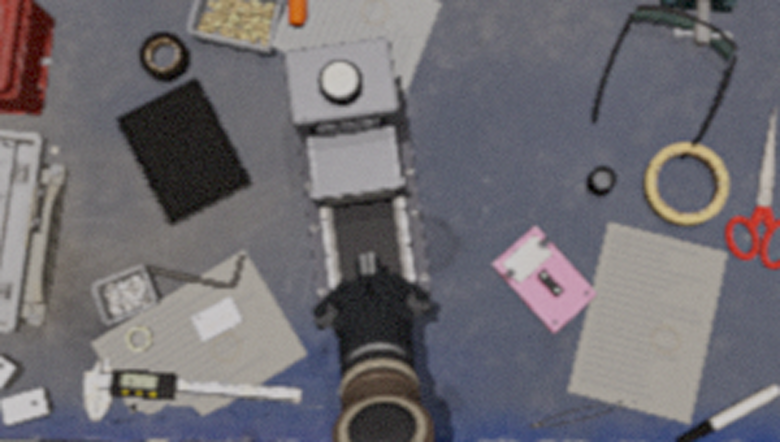

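```bash
python3 -c "
from h import *
print(robot.close_job())"
```

```text
the job is handed in; nothing more can be done
None
```

The carrier is in the marking unit's nest with the flap shut behind it, and I handed the job in at about 20 s of the 58 s allowed.

**What I did:** I gripped the bare-metal carrier by its rib, not the pink look-alike, and set it flat between the rails with the blank end towards the flap. After releasing it, I pushed it with the fingers closed. The first part was with the tool upright, the rest with it tilted 45° so the fingertips could follow through the mouth.

**Last checks:**
- **Carrier:** its top at the back edge went from about 26.5 mm to about 14.8 mm on both sides. The expected height in the nest is 14 mm, and the range readings there run about 1 mm high. This was read before I drew back; the closed flap hid the carrier afterwards.
- **Flap:** it hangs vertical, at x about −0.5 mm over its whole height, down to about 19.5 mm, the lowest point I sampled.
- **Surroundings:** caliper, loupe and notebook looked unmoved in the final overhead picture. The gripper was clear of everything.

**What failed or disagreed:**
- **Tilt:** my first try at 55° close to the base stopped at joint 3's limit without touching anything, so I changed to the two-stage push.
- **Stop force:** I never saw the 2–4 N of the sprung stop in the wrist force, because I only read it after the carrier had dropped. That it is home rests on the height measurement alone, and the front end inside the tunnel was never visible.

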